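# Take down the glue-up

### The arm

A 6-joint arm with a two-finger parallel gripper is mounted at the origin on a cart in front of the work surface, level with it; the furniture and walls round the work are solid. World frame = base frame: x ahead of the robot, y to its left, z up, the work surface at z = 0. Lengths are in m, angles in rad, forces in N, time in s.
With the tool pointing down it reaches from about 0.25 to 0.775 m from the base axis. Payload 4 kg.
Tool frame: the origin (TCP) lies at the centre of the arm's flange, where the gripper is bolted on; the fingertips stand 199 mm ahead of it and the grasp point (between the pads) lies 180 mm ahead of it (robot.tcp_to_tips is the z of the fingertips in the tool frame, in m); z points along the fingers, y is the line along which they close (so a half turn about z gives the same grasp; the last joint's range is limited). The gripper opens to 94 mm and grips with 3 to 60 N. Pads are 16 mm wide; open, the fingers measure 119 mm over their backs; the gripper's body (75 mm by 177 mm) begins 78 mm behind the grasp point.
Start: joints at [-1.333, 0.087, 1.371, -0, 1.684, -0.103], TCP at [0.184, -0.518, 0.405] pointing down, gripper open.
Joint ranges: [-3.1, 3.1], [-0.76, 2.03], [0.27, 2.55], [-1.08, 4.22], [0.17, 2.65], [-2.57, 2.57]. Speed limits (rad/s): [2.79, 2.79, 3.14, 3.14, 3.14, 3.14].

### API

Orientations are given as [roll, pitch, yaw] about the fixed x, y, z axes, in that order (R = Rz(yaw) Ry(pitch) Rx(roll)).
In Python, from bench import robot gives the robot as it stands.
- The arm moves only by the tool play_rows, never from a script. Its arguments are lists of equal length, an entry for each row: "translation": the shift along the tool's x, y, z scaled (see below), a list of three; "twist": the turn, a rotation vector about the tool's x, y, z scaled (see below), a list of three; "gripper": the opening, from -1 (shut) to 1 (fully open). A call has 1 to 8 rows; each row shifts and turns the commanded pose from where the row before left it, along the tool's axes as they then stand; what a row does not reach is not made up. The controller multiplies each number of a shift by 0.04 m and each number of a turn by 0.1 rad. A row lasts 1/10 s, in which the tool goes at most 50 mm and 8.59 degrees, less where a joint would pass 70% of its speed; a pose out of reach is approached as far as the arm can. A call with a number of a shift or a turn outside -1 to 1 is refused whole. A call with a gripper value outside its range is refused whole. The fingers move at their own pace and stop on an object; the grip force is fixed at half the most. Time passes only in rows, so rows that do not move let the fingers close. It gives the time, the measured TCP pose, the force, the opening and the grip force at its end, in the units of the state.
- robot.get_obs(): the state, without advancing time (a new reading comes with each control period).
- robot.snapshot(name): name is "scene" or "top"; returns the picture (400x640x3 uint8, red, green, blue); there is no depth.
- robot.camera_model(name): a dict with "camera_matrix" (3x3 intrinsics, pixels), "rvec" (rotation vector, rad) and "tvec" (3), from world to camera coordinates, as OpenCV has them. Camera axes: x right, y down, z forward; pixel columns grow to the right and rows downward; lengths in m; the calibration is good to about 2 mm. A picture is of the moment at which its call begins. camera_model takes no time and is no camera call.
- robot.close_job(): hands the job in; it is judged then, once.
Trained networks look in the newest picture that a camera, given by its name, has taken for a name from the list of things; names that differ only in an ending like _2 or _b are one class to them, and where a whole thing is asked for, a point or a joint stands for the part that bears it (a point fixed in the world has none). Each returns a list of dicts, best first, with "score" (0 to 1); they miss things now and then, are a little off and sometimes report something else, mostly with a low value. They report only what shows in the picture. A call takes as long as a camera call. They do not tell look-alikes from the thing itself.
- robot.recognise(name, camera): "centre" ([x, y, z] in m, in world coordinates, good to about 4 mm: the middle of the surface that is visible of it).
- robot.spot_point(name, camera): "centre" ([x, y, z] in m, in world coordinates, good to about 4 mm: a listed point, or the origin of a listed thing).
The state is a dict: "time": time; "joint_positions": joint angles; "qvel": joint speeds; "joint_torque": joint torques, N m; "tool_pos": TCP position; "ee_rot": TCP orientation; "wrist_force": force on the tool from outside, world axes, zero at the start; "wrist_torque": the same for the moment, N m; "width": finger opening in m; "finger_force": force on a finger pad.
Only numpy, scipy, OpenCV 4.12 (cv2) and the standard library are available. Lean on these libraries where they do the work, as an engineer would, in place of code of your own. Each camera call takes 0.05 s, during which the arm holds its last target. There are 200 camera calls.

### The job

The glue under the two lino blocks has set, so take the pile apart and put each thing in its place. The oil stone goes into the bottom half of its wooden case with the lid closed squarely over it, the pressing board flat and centred across the two bearers of the drying rack, and each printing block flat in the tray that fits it, lino face up.

Things in the scene. Friction and masses are not known exactly. Their poses are not given: they have to be found in the camera images.
- oil_stone: Dark grey oil stone, a plain slab 45 (x) x 125 (y) x 20 mm (z), about 0.3 kg. At the start it is the weight on top of the pile, lying lengthwise along the pressing board. Origin: centre of its underside; y along its length. Grip it across its 45 mm width.
- pressing_board: Pale wooden bar, 50 (x) x 200 (y) x 15 mm (z). In the pile it lies under the oil stone and bridges the two blocks. Origin: centre of its underside; y along its length. Grip it across its 50 mm width.
- long_block: Printing block: oblong, 120 (x) x 48 (y) x 23 mm (z), pale plywood below with a 5 mm brown lino face on top, carved with a leaf. Lies under one end of the pressing board, crosswise to it, on the 12 mm gluing board. Origin: centre of its underside; x along its length, z up out of the lino face. Grip it across its 48 mm width.
- eight_sided_block: Printing block with cut-off corners (eight-sided), 84 (x) x 64 (y) x 23 mm (z), corners cut back 15 mm, plywood with brown lino face, carved with a flower. Lies under the other end of the pressing board, crosswise to it, on the 12 mm gluing board, 116 mm from the long block between centres. Origin: centre of its underside; x along its length, z up out of the lino. Grip it across its 64 mm width.
- case_lid: Loose lid of the stone's case, dark wood, lying upright on the table: hollow below, 71 (x) x 151 (y) mm outside, 59 x 139 mm inside, hollow 18 mm deep, top face 24 mm up, and on it a lighter wooden grip bar 20 (x) x 70 (y) x 16 mm (whole height 40 mm). Origin: centre of its lower rim; y along its length, z up. Grip the bar across its 20 mm.
- stone_case: Bottom half of the oil stone's case, dark wood, fixed: a low box 71 (x) x 151 (y) mm outside, 59 x 139 mm inside, floor 8 mm above the table, rim 14 mm high. With the stone on the floor its top stands 14 mm above the rim; the lid goes over it and rests on the rim, edge to edge. Origin: centre of its underside; y along its length.
- drying_rack: Low wooden drying rack, fixed: two parallel bearers 96 mm long (x), 18 mm wide, 22 mm high, 120 mm apart between centres (y), joined by thin dowels; an upright peg near each bearer end (tops 33 mm above the table, 68 mm clear between pegs along x). The pressing board lies flat across both bearers, its length along y, between the pegs, centred. Origin: centre of its underside.
- long_tray: Long shallow wooden tray with a cork floor, fixed: 75 (x) x 147 (y) mm outside, 61 x 133 mm inside, floor 8 mm above the table, rim 14 mm high. For the long block, its length along the tray's y. Origin: centre of its underside; y along its length.
- short_tray: Short wide wooden tray with a cork floor, fixed: 92 (x) x 112 (y) mm outside, 78 x 98 mm inside, floor 8 mm above the table, rim 14 mm high. For the eight-sided block, its length along the tray's y. Origin: centre of its underside; y along its length.
There are look-alikes about, which are no part of the job. What is shaped like the long_tray but pink is not meant.

How it is judged:
At the end, for the whole second after the job is handed in: All released, at rest, flat: stone on its case floor and lid on the rim (12 mm, 0.15 rad), pressing board on both bearers (20 mm, 0.2 rad), long block in the long tray, eight-sided block in the short tray (13 mm, 0.2 rad), lino up; heights within 3 mm (horizontal distance between each of oil_stone, case_lid and stone_case below 0.012 m and z of oil_stone in the frame of stone_case between 0.005 and 0.011 m and angle between the y axis of each of oil_stone, case_lid and the y axis of stone_case, either way round below 0.15 rad and linear speed of each of oil_stone, case_lid, pressing_board, long_block, eight_sided_block below 0.02 m/s and z of case_lid in the frame of stone_case between 0.011 and 0.017 m and angle between each of case_lid, long_block, eight_sided_block's own z axis and vertical below 0.1 rad and horizontal distance between pressing_board and drying_rack below 0.02 m and z of pressing_board in the frame of drying_rack between 0.019 and 0.025 m and angle between the y axis of pressing_board and the y axis of drying_rack, either way round below 0.2 rad and horizontal distance between long_block and long_tray below 0.013 m and z of long_block in the frame of long_tray between 0.005 and 0.011 m and angle between the x axis of long_block and the y axis of long_tray, either way round below 0.2 rad and horizontal distance between eight_sided_block and short_tray below 0.013 m and z of eight_sided_block in the frame of short_tray between 0.005 and 0.011 m and angle between the x axis of eight_sided_block and the y axis of short_tray, either way round below 0.2 rad); the robot touches nothing.
It also fails if it takes over 134 s, if anything falls off the work surface, if the arm or the gripper's body presses on something with over 40 N, if the wrist force passes 120 N, or if a joint passes its speed limit or range.

## Working session

There is one attempt and no reset: what is moved stays moved. The work goes in short steps, Python scripts to look and compute and a tool call to move; the robot and the scene stay as the last step left them, time stands still between calls to the robot, and variables do not carry over. Pictures are saved under pics/ and viewed, at most 16 in all, crops included, and the job is handed in when it is done.

Besides the shell and the picture viewer there is one more tool, called as name(argument=value, ...) on one line, values as JSON. play_rows: Moves the arm, as the interface text tells. Its arguments: {"type":"object","properties":{"translation":{"type":"array","items":{"type":"array","items":{"type":"number","minimum":-1,"maximum":1}}},"twist":{"type":"array","items":{"type":"array","items":{"type":"number","minimum":-1,"maximum":1}}},"gripper":{"type":"array","items":{"type":"number"}}},"required":["translation","twist","gripper"]}

```bash
ls; mkdir -p pics; python3 - <<'E'
from bench import robot
import cv2
for n in("scene","top"):
    im=robot.snapshot(n); cv2.imwrite(f"pics/{n}0.png",im[...,::-1])
    m=robot.camera_model(n); print(n,m)
    for t in["oil_stone","pressing_board","long_block","eight_sided_block","case_lid","stone_case","drying_rack","long_tray","short_tray"]:
        print(n,t,[([round(float(v),3) for v in d["centre"]],round(d["score"],2)) for d in robot.spot_point(t,n)[:3]])
print(robot.get_obs())
E
```

```text
pics
scene {'camera_matrix': array([[427.94837012,   0.        , 325.3169871 ],
       [  0.        , 427.94837012, 200.92137986],
       [  0.        ,   0.        ,   1.        ]]), 'rvec': array([ 0.78131807, -2.28142254,  1.40373905]), 'tvec': array([0.31546969, 0.24951609, 1.08659727])}
scene oil_stone [([0.681, -0.016, 0.054], 0.95), ([0.464, 0.001, -0.0], 0.39)]
scene pressing_board [([0.684, -0.022, 0.03], 0.82)]
scene long_block [([0.693, 0.036, 0.007], 0.54)]
scene eight_sided_block [([0.666, -0.079, 0.009], 0.74)]
scene case_lid [([0.59, 0.34, 0.002], 0.72)]
scene stone_case [([0.399, 0.257, 0.0], 0.87)]
scene drying_rack [([0.568, -0.337, 0.001], 0.76), ([0.399, 0.261, -0.003], 0.71)]
scene long_tray [([0.411, -0.3, 0.0], 0.69), ([0.463, -0.65, 0.001], 0.59)]
scene short_tray [([0.462, -0.003, 0.001], 0.69)]
top {'camera_matrix': array([[451.05938032,   0.        , 316.4557244 ],
       [  0.        , 451.05938032, 199.80679715],
       [  0.        ,   0.        ,   1.        ]]), 'rvec': array([ 2.12060621, -2.1027538 ,  0.22365455]), 'tvec': array([-0.1674006 ,  0.5193
[... 513 characters left out ...]
.72)]
{'time': 1.0, 'joint_positions': array([-1.33309062e+00,  8.71688554e-02,  1.37066742e+00,  3.13630875e-05,
        1.68360745e+00, -1.03095813e-01]), 'qvel': array([ 0.00095832,  0.00068992, -0.00193036,  0.00054931,  0.0020684 ,
        0.00030944]), 'joint_torque': array([-1.63228506e-03, -3.40055573e+01, -3.02602780e+01,  7.17417779e-02,
        2.37084978e-02,  7.88122890e-06]), 'tool_pos': array([ 0.18383525, -0.51836509,  0.40473946]), 'ee_rot': array([ 3.14144131e+00, -1.56716199e-05,  3.40805053e-01]), 'wrist_force': array([ 0.93016706, -0.1523601 ,  0.04683699]), 'wrist_torque': array([-0.04097381, -0.02100494,  0.01855258]), 'finger_force': 0.0, 'width': 0.09441940885241974}
```

View pics/top0.png

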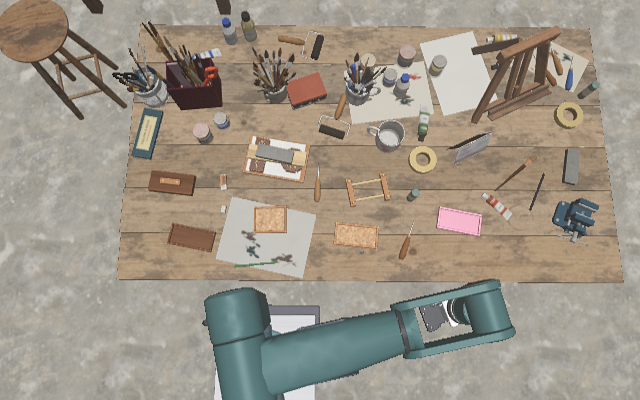

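View pics/scene0.png

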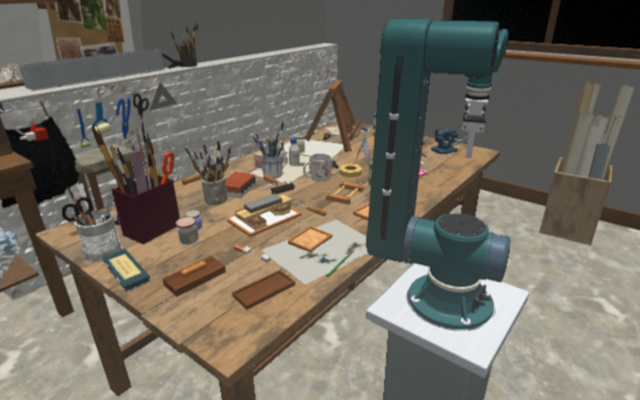

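```bash
cat > h.py <<'E'
import numpy as np, cv2
from bench import robot
M=robot.camera_model("top"); K=M["camera_matrix"]; R=cv2.Rodrigues(M["rvec"])[0]; T=M["tvec"]
def warp(im,cx,cy,z,half=.12,s=1000):
    # tile: right = -y, up = +x, 1 px = 1/s m, centred at cx,cy
    n=int(2*half*s); v,u=np.mgrid[0:n,0:n]
    P=np.stack([cx+half-v/s,cy+half-u/s,np.full(u.shape,z)],-1).reshape(-1,3)
    p=cv2.projectPoints(P,M["rvec"],T,K,None)[0].reshape(n,n,2).astype(np.float32)
    return cv2.remap(im,p[...,0],p[...,1],cv2.INTER_CUBIC)
def fit(im,cx,cy,z,a,b,yaw0,half=.12,s=1000,rng=.016,ang=.3,cut=0):
    """a x b rectangle (local x,y), yaw near yaw0 -> best cx,cy,yaw,score"""
    t=cv2.GaussianBlur(warp(im,cx,cy,z,half,s),(0,0),2).astype(float)
    gx=np.stack([cv2.Sobel(t[...,c],6,1,0) for c in range(3)]);gy=np.stack([cv2.Sobel(t[...,c],6,0,1) for c in range(3)])
    pts=[];nr=[]
    for sg in(-1,1):
        for l in np.linspace(-.5,.5,60):
            if abs(l)*a<a/2-cut: pts.append((l*a,sg*b/2));nr.append((0,1))
            if abs(l)*b<b/2-cut: pts.append((sg*a/2,l*b));nr.append((1,0))
    pts=np.array(pts);nr=np.array(nr);best=(-1,)
    for step,r,ar,ast in((.002,rng,ang,.03),(.0005,.003,.04,.005)):
        c0=(0,0,yaw0) if best[0]<0 else best[1:]; best=(-1,)
        for w in np.arange(c0[2]-ar,c0[2]+ar+1e-6,ast):
            Rm=np.array([[np.cos(w),-np.sin(w)],[np.sin(w),np.cos(w)]]);q=pts@Rm.T;n=nr@Rm.T
            for dx in np.arange(c0[0]-r,c0[0]+r+1e-6,step):
                for dy in np.arange(c0[1]-r,c0[1]+r+1e-6,step):
                    v=np.clip(((half-q[:,0]-dx)*s).astype(int),0,gx.shape[1]-1);u=np.clip(((half-q[:,1]-dy)*s).astype(int),0,gx.shape[1]-1)
                    g=np.abs(-n[:,1]*gx[:,v,u]-n[:,0]*gy[:,v,u]).max(0)
                    sc=np.minimum(g,150).mean()
                    if sc>best[0]: best=(sc,dx,dy,w)
    return cx+best[1],cy+best[2],best[3],best[0]
def overlay(im,cx,cy,z,a,b,f,half=.12):
    t=warp(im,cx,cy,z,half).copy(); w=f[2]; Rm=np.array([[np.cos(w),-np.sin(w)],[np.sin(w),np.cos(w)]])
    q=np.array([(-a,-b),(a,-b),(a,b),(-a,b)])/2@Rm.T+[f[0]-cx,f[1]-cy]
    cv2.polylines(t,[np.stack([(half-q[:,1])*1000,(half-q[:,0])*1000],1).astype(int)],True,(255,0,0),1); return t
E
cat > m.py <<'E'
from h import *
im=cv2.imread("pics/top0.png")[...,::-1].copy()
S=dict(stone=(.681,-.018,.07,.045,.125,-.19,0),board=(.681,-.022,.05,.05,.2,-.19,0),long=(.691,.039,.035,.12,.048,-.19,0),eight=(.669,-.079,.035,.084,.064,-.19,.015),
lid=(.59,.34,.024,.071,.151,0,0),case=(.40,.26,.014,.071,.151,0,0),rack=(.57,-.337,.022,.096,.138,0,0),ltray=(.412,-.299,.014,.075,.147,0,0),stray=(.464,-.002,.014,.092,.112,0,0))
tl=[]
for n,(x,y,z,a,b,w,c) in S.items():
    f=fit(im,x,y,z,a,b,w,cut=c); print(n,np.round(f,4)); tl.append(overlay(im,x,y,z,a,b,f))
tl=[cv2.resize(t,(200,200)) for t in tl]
cv2.imwrite("pics/m.png",cv2.vconcat([cv2.hconcat(tl[i:i+3]) for i in(0,3,6)])[...,::-1])
E
time python3 m.py
```

```text
stone [ 6.79000e-01 -2.15000e-02 -2.15000e-01  8.55759e+01]
board [ 6.78000e-01 -2.45000e-02 -1.45000e-01  7.28306e+01]
long [ 6.81000e-01  3.50000e-02 -1.85000e-01  7.05765e+01]
eight [ 0.6615 -0.0875 -0.245  67.9863]
lid [ 0.582   0.337  -0.115  70.1652]
case [ 0.3965  0.2555 -0.195  74.8512]
rack [ 0.5825 -0.3365  0.205  49.4499]
ltray [ 0.4105 -0.298  -0.105  49.2571]
stray [ 4.605000e-01 -6.500000e-03  2.000000e-02  1.211744e+02]
real	0m11.177s
user	0m11.339s
sys	0m0.562s
```

View pics/m.png

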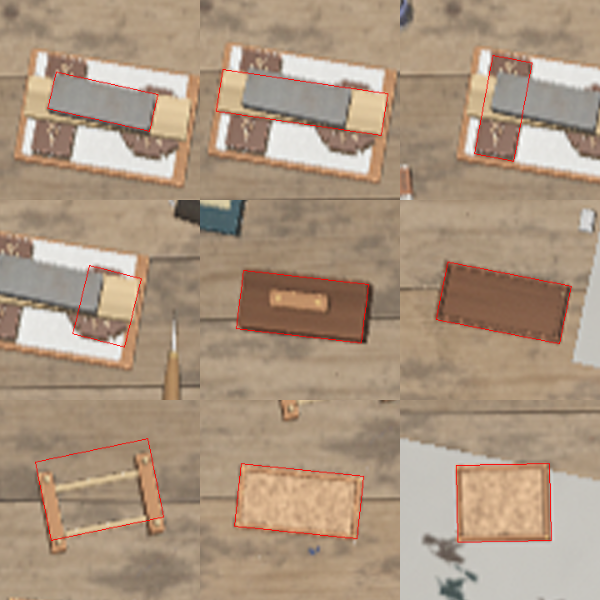

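```bash
cat > w.py <<'E'
from h import *
def wire(im,L,crop,k,fn):
    x0,y0,x1,y1=crop; t=cv2.resize(im[y0:y1,x0:x1],None,fx=k,fy=k,interpolation=cv2.INTER_CUBIC)
    for (x,y,w,a,b,z0,z1,col) in L:
        Rm=np.array([[np.cos(w),-np.sin(w)],[np.sin(w),np.cos(w)]]); q=np.array([(-a,-b),(a,-b),(a,b),(-a,b)])/2@Rm.T+[x,y]
        for z in(z0,z1):
            p=cv2.projectPoints(np.c_[q,np.full(4,z)],M["rvec"],T,K,None)[0].reshape(-1,2)
            p=(p+.5-[x0,y0])*k-.5
            cv2.polylines(t,[np.round(p*16).astype(int)],True,col,1,cv2.LINE_AA,4)
    cv2.imwrite(fn,t[...,::-1]); return t
E
cat > m2.py <<'E'
from w import *
im=cv2.imread("pics/top0.png")[...,::-1].copy()
c=-np.linalg.inv(R)@T; print("cam",c)
r,g,b=(255,0,0),(0,255,0),(0,0,255)
A=wire(im,[(.588,.339,-.115,.071,.151,0,.024,r),(.588,.339,-.115,.02,.07,.024,.04,g),(.3985,.257,-.195,.071,.151,0,.014,r)],(130,160,230,260),4,"pics/a.png")
B=wire(im,[(.679,-.0215,-.2,.045,.125,.05,.07,r),(.679,-.0215,-.2,.05,.2,.035,.05,g)],(230,120,330,190),4,"pics/b.png")
C=wire(im,[(.568,-.337,.18,.096,.138,0,.022,r),(.411,-.298,-.105,.075,.147,0,.014,r),(.462,-.004,.02,.092,.112,0,.014,r)],(240,165,400,260),4,"pics/c.png")
cv2.imwrite("pics/abc.png",cv2.hconcat([A,cv2.copyMakeBorder(B,0,120,0,0,0)])[...,::-1])
E
python3 m2.py
```

```text
cam [ 0.20796294 -0.16193785  1.52637264]
```

View pics/abc.png

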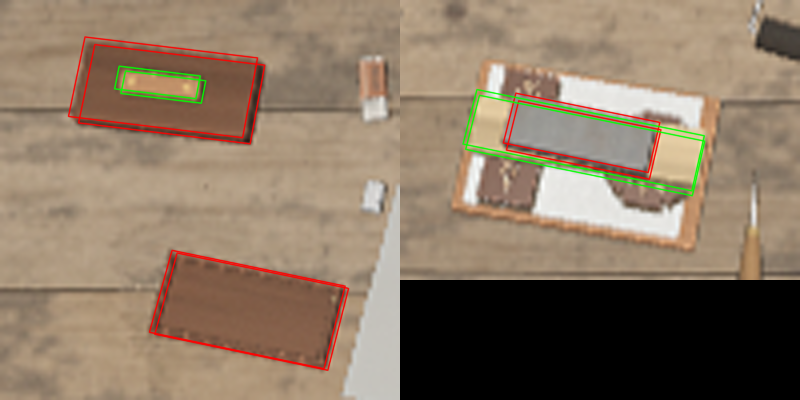

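View pics/c.png

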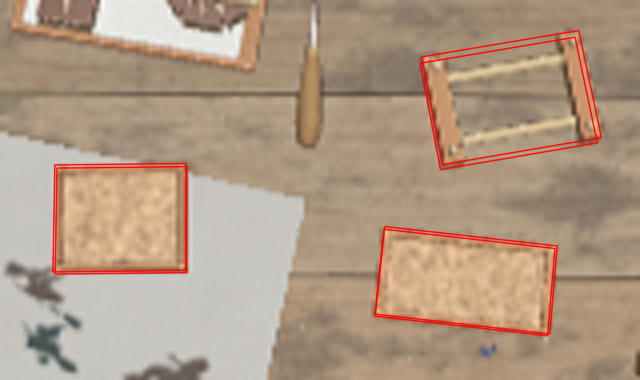

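```bash
cat > p.py <<'E'
import numpy as np, json, sys
from scipy.spatial.transform import Rotation as Ro
from bench import robot
def plan(wps,vmax=.9,start=None):
    """wps: (x,y,z,psi,grip[,rows_min]) TCP targets, tool down; prints rows for play_rows"""
    o=robot.get_obs(); p=np.array(start[:3] if start else o["tool_pos"]); R=Ro.from_euler("z",start[3])*Ro.from_euler("x",np.pi) if start else Ro.from_euler("xyz",o["ee_rot"])
    out=[]
    for w in wps:
        tgt=np.array(w[:3]); Rt=Ro.from_euler("z",w[3])*Ro.from_euler("x",np.pi)
        n=int(max(np.ceil(np.abs(tgt-p).max()/(.04*vmax)),np.ceil(np.linalg.norm(tgt-p)/.045),np.ceil((R.inv()*Rt).magnitude()/.09),w[5] if len(w)>5 else 1,1))
        for i in range(n):
            k=n-i
            t=np.round(np.clip(R.inv().apply((tgt-p)/k)/.04,-1,1),2); r=np.round(np.clip((R.inv()*Rt).as_rotvec()/k/.1,-1,1),2)
            p=p+R.apply(t*.04); R=R*Ro.from_rotvec(r*.1); out.append((t.tolist(),r.tolist(),w[4]))
    for i in range(0,len(out),8):
        b=out[i:i+8]; print(json.dumps({"translation":[q[0] for q in b],"twist":[q[1] for q in b],"gripper":[q[2] for q in b]}))
    print("end",np.round(p,4),np.round(R.as_euler("xyz"),3))
E
python3 - <<'E'
from p import *
plan([(.679,-.0215,.34,1.371,1),(.679,-.0215,.29,1.371,1)])
E
```

```text
{"translation": [[0.99, -0.47, 0.1], [1.0, -0.41, 0.1], [1.0, -0.34, 0.1], [1.0, -0.28, 0.1], [1.0, -0.21, 0.1], [1.0, -0.13, 0.1], [1.0, -0.06, 0.1], [1.0, 0.01, 0.1]], "twist": [[0.0, 0.0, -0.64], [0.0, 0.0, -0.64], [0.0, 0.0, -0.64], [0.0, 0.0, -0.64], [0.0, 0.0, -0.65], [0.0, 0.0, -0.64], [0.0, 0.0, -0.65], [0.0, 0.0, -0.64]], "gripper": [1, 1, 1, 1, 1, 1, 1, 1]}
{"translation": [[1.0, 0.08, 0.1], [1.0, 0.16, 0.1], [1.0, 0.24, 0.1], [1.0, 0.31, 0.1], [1.0, 0.39, 0.1], [1.0, 0.48, 0.11], [1.0, 0.57, 0.1], [1.0, 0.68, 0.11]], "twist": [[0.0, 0.0, -0.65], [0.0, 0.0, -0.64], [0.0, 0.0, -0.65], [0.0, 0.0, -0.64], [0.0, 0.0, -0.65], [0.0, 0.0, -0.64], [0.0, 0.0, -0.65], [0.0, 0.0, -0.64]], "gripper": [1, 1, 1, 1, 1, 1, 1, 1]}
{"translation": [[0.35, 0.02, 0.62], [0.35, 0.02, 0.63]], "twist": [[0.0, 0.0, -0.0], [0.0, 0.0, -0.0]], "gripper": [1, 1]}
end [ 0.6789 -0.0216  0.2899] [3.142 0.    1.371]
```

play_rows(translation=[[0.99,-0.47,0.1],[1.0,-0.41,0.1],[1.0,-0.34,0.1],[1.0,-0.28,0.1],[1.0,-0.21,0.1],[1.0,-0.13,0.1],[1.0,-0.06,0.1],[1.0,0.01,0.1]], twist=[[0,0,-0.64],[0,0,-0.64],[0,0,-0.64],[0,0,-0.64],[0,0,-0.65],[0,0,-0.64],[0,0,-0.65],[0,0,-0.64]], gripper=[1,1,1,1,1,1,1,1])

```text
time: 1.8
tool_pos: [0.4179, -0.2804, 0.3728]
ee_rot: [3.141, 0.0, 0.857]
wrist_force: [0.9, -0.8, 0.0]
width: 0.0943
finger_force: 0.0
```

play_rows(translation=[[1.0,0.08,0.1],[1.0,0.16,0.1],[1.0,0.24,0.1],[1.0,0.31,0.1],[1.0,0.39,0.1],[1.0,0.48,0.11],[1.0,0.57,0.1],[1.0,0.68,0.11]], twist=[[0,0,-0.65],[0,0,-0.64],[0,0,-0.65],[0,0,-0.64],[0,0,-0.65],[0,0,-0.64],[0,0,-0.65],[0,0,-0.64]], gripper=[1,1,1,1,1,1,1,1])

```text
time: 2.6
tool_pos: [0.6728, -0.0474, 0.3398]
ee_rot: [3.141, 0.0, 1.373]
wrist_force: [1.0, -1.1, -0.5]
width: 0.0943
finger_force: 0.0
```

play_rows(translation=[[0.35,0.02,0.62],[0.35,0.02,0.63],[0,0,0]], twist=[[0,0,0],[0,0,0],[0,0,0]], gripper=[1,1,1])

```text
time: 2.9
tool_pos: [0.6782, -0.0196, 0.2843]
ee_rot: [-3.132, 0.0, 1.374]
wrist_force: [-1.5, -0.7, -1.0]
width: 0.0941
finger_force: 0.0
```

play_rows(translation=[[0,0,0.4],[0,0,0.4],[0,0,0],[0,0,0]], twist=[[0,0,0],[0,0,0],[0,0,0],[0,0,0]], gripper=[1,1,1,1])

```text
time: 3.3
tool_pos: [0.6786, -0.0225, 0.2578]
ee_rot: [-3.141, 0.0, 1.37]
wrist_force: [0.1, -0.2, 0.1]
width: 0.0937
finger_force: 0.0
```

play_rows(translation=[[0,0,0],[0,0,0],[0,0,0],[0,0,0],[0,0,0],[0,0,0],[0,0,0],[0,0,0]], twist=[[0,0,0],[0,0,0],[0,0,0],[0,0,0],[0,0,0],[0,0,0],[0,0,0],[0,0,0]], gripper=[-1,-1,-1,-1,-1,-1,-1,-1])

```text
time: 4.1
tool_pos: [0.6791, -0.0217, 0.258]
ee_rot: [3.14, -0.0, 1.371]
wrist_force: [2.5, -0.7, -1.1]
width: 0.0446
finger_force: 30.0
```

```bash
python3 - <<'E'
from p import *
print(robot.get_obs())
s=(.6789,-.0216,.2579,1.371)
plan([(.679,-.0215,.31,1.371,-1),(.397,.256,.28,1.376,-1),(.397,.256,.226,1.376,-1,2)],start=s)
E
```

```text
{'time': 4.1, 'joint_positions': array([-1.15253843e-01,  4.36164701e-01,  1.23470454e+00, -8.62876146e-05,
        1.46935913e+00,  8.47428139e-02]), 'qvel': array([-1.12721136e-03,  2.48295976e-04,  6.29697747e-06, -5.62078815e-04,
        1.47707374e-03,  1.26185933e-03]), 'joint_torque': array([ 1.35579309e-01, -4.75080550e+01, -2.83404779e+01,  8.38834327e-02,
        6.98602907e-01,  5.72068820e-03]), 'tool_pos': array([ 0.67914799, -0.02165793,  0.25799995]), 'ee_rot': array([ 3.14022600e+00, -2.99269267e-05,  1.37080837e+00]), 'wrist_force': array([ 2.51983934, -0.72238213, -1.13814585]), 'wrist_torque': array([-0.09808836, -0.43878587,  0.00811392]), 'finger_force': 29.990646243095398, 'width': 0.04458771691979793}
{"translation": [[0.0, 0.0, -0.65], [0.0, 0.0, -0.65], [0.6, -0.92, 0.08], [0.6, -0.92, 0.08], [0.6, -0.92, 0.08], [0.6, -0.92, 0.08], [0.6, -0.92, 0.09], [0.61, -0.92, 0.08]], "twist": [[0.0, 0.0, 0.0], [0.0, 0.0, 0.0], [0.0, 0.0, -0.01], [-0.0, 0.0, -0.01], [-0.0, 0.0, -0.0], [-0.0, 0.0, -0.01], [-0.0, 0.0, -0.0], [-0.0, 0.0, -0.01]], "gripper": [-1, -1, -1, -1, -1, -1, -1, -1]}
{"translation": [[0.6, -0.92, 0.09], [0.61, -0.92, 0.08], [0.61, -0.91, 0.09], [-0.0, -0.0, 0.67], [-0.0, -0.0, 0.68]], "twist": [[-0.0, 0.0, -0.0], [-0.0, 0.0, -0.01], [-0.0, 0.0, 0.0], [-0.0, 0.0, 0.0], [-0.0, 0.0, 0.0]], "gripper": [-1, -1, -1, -1, -1]}
end [0.397  0.2562 0.2259] [-3.142  0.     1.376]
```

play_rows(translation=[[0,0,-0.65],[0,0,-0.65],[0.6,-0.92,0.08],[0.6,-0.92,0.08],[0.6,-0.92,0.08],[0.6,-0.92,0.08],[0.6,-0.92,0.09],[0.61,-0.92,0.08]], twist=[[0,0,0],[0,0,0],[0,0,-0.01],[0,0,-0.01],[0,0,0],[0,0,-0.01],[0,0,0],[0,0,-0.01]], gripper=[-1,-1,-1,-1,-1,-1,-1,-1])

```text
time: 4.9
tool_pos: [0.4887, 0.1643, 0.2887]
ee_rot: [-3.138, 0.001, 1.374]
wrist_force: [1.0, 0.9, -3.7]
width: 0.0444
finger_force: 30.0
```

play_rows(translation=[[0.6,-0.92,0.09],[0.61,-0.92,0.08],[0.61,-0.91,0.09],[0,0,0.4],[0,0,0.4],[0,0,0],[0,0,0]], twist=[[0,0,0],[0,0,-0.01],[0,0,0],[0,0,0],[0,0,0],[0,0,0],[0,0,0]], gripper=[-1,-1,-1,-1,-1,-1,-1])

```text
time: 5.6
tool_pos: [0.3966, 0.256, 0.2471]
ee_rot: [-3.14, 0.002, 1.376]
wrist_force: [0.2, -0.1, -2.9]
width: 0.0447
finger_force: 30.0
```

```bash
python3 - <<'E'
from w import *
a=robot.snapshot("top").copy(); s=robot.snapshot("scene")
for c in("top","scene"): print([(np.round(d["centre"],3),round(d["score"],2)) for d in robot.spot_point("oil_stone",c)[:2]])
o=robot.get_obs(); print(o["tool_pos"],o["ee_rot"],o["wrist_force"])
f=fit(a,.68,-.022,.05,.05,.2,-.19); print("board",f)
L=[(*f[:3],.05,.2,.035,.05,(0,255,0))]
A=wire(a,L,(225,115,325,190),4,"pics/x.png"); B=cv2.resize(s[200:350,200:340],None,fx=3,fy=3)
A=cv2.copyMakeBorder(A,0,450-A.shape[0],0,0,0); cv2.imwrite("pics/d.png",cv2.hconcat([A,B[:,:400]])[...,::-1])
E
```

```text
[(array([0.394, 0.258, 0.04 ]), 0.83)]
[(array([0.394, 0.262, 0.045]), 0.66)]
[0.39756493 0.25610813 0.24873887] [ 3.14037555e+00 -8.60375393e-04  1.37507030e+00] [-0.16645792 -0.78313396 -3.29140716]
board (np.float64(0.6795000000000001), np.float64(-0.0245), np.float64(-0.14999999999999966), np.float64(79.47043334523326))
```

View pics/d.png

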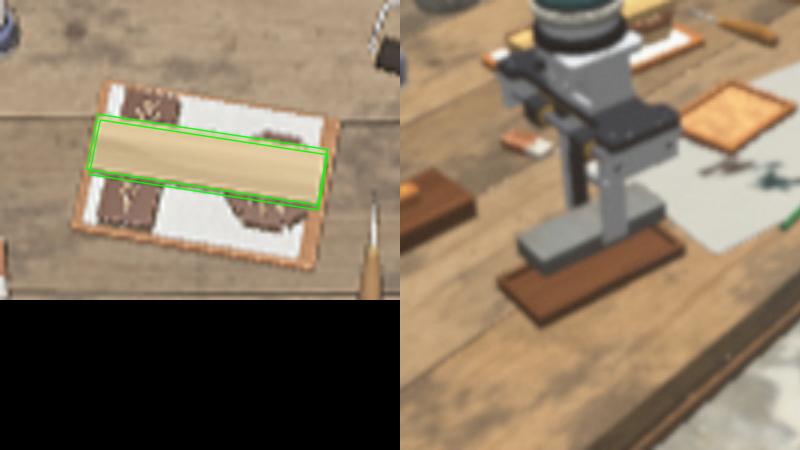

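play_rows(translation=[[0,0,0.4],[0,0,0.3],[0,0,0.1],[0,0,0],[0,0,0]], twist=[[0,0,0],[0,0,0],[0,0,0],[0,0,0],[0,0,0]], gripper=[-1,-1,-1,-1,-1])

```text
time: 6.3
tool_pos: [0.3972, 0.2562, 0.216]
ee_rot: [3.141, -0.0, 1.376]
wrist_force: [-0.1, 1.2, -2.9]
width: 0.0443
finger_force: 30.0
```

play_rows(translation=[[0,0,0.03],[0,0,0]], twist=[[0,0,0],[0,0,0]], gripper=[-1,-1])

```text
time: 6.5
tool_pos: [0.3973, 0.2563, 0.2158]
ee_rot: [3.141, -0.0, 1.376]
wrist_force: [-2.5, -2.3, 4.3]
width: 0.0448
finger_force: 30.0
```

```bash
python3 - <<'E'
from p import *
o=robot.get_obs(); print(o["tool_pos"],o["wrist_force"])
s=(.397,.2562,.2148,1.376)
plan([(.397,.2562,.2148,1.376,1,5),(.397,.2562,.27,1.376,1),(.584,.337,.27,1.456,1),(.584,.337,.228,1.456,1,2),(.584,.337,.228,1.456,1,2)],start=s)
E
```

```text
[0.39725532 0.25627952 0.21581364] [-2.46783742 -2.30811225  4.26235543]
{"translation": [[0.0, 0.0, 0.0], [0.0, 0.0, 0.0], [0.0, 0.0, 0.0], [0.0, 0.0, 0.0], [0.0, 0.0, 0.0], [0.0, 0.0, -0.69], [0.0, 0.0, -0.69], [0.48, 0.7, 0.0]], "twist": [[0.0, 0.0, 0.0], [0.0, 0.0, 0.0], [0.0, 0.0, 0.0], [0.0, 0.0, 0.0], [0.0, 0.0, 0.0], [0.0, 0.0, 0.0], [0.0, 0.0, 0.0], [0.0, 0.0, -0.13]], "gripper": [1, 1, 1, 1, 1, 1, 1, 1]}
{"translation": [[0.47, 0.71, 0.0], [0.46, 0.71, 0.0], [0.45, 0.72, 0.0], [0.45, 0.72, 0.0], [0.44, 0.73, 0.0], [-0.0, -0.0, 0.53], [-0.0, -0.0, 0.52], [-0.0, -0.0, -0.0]], "twist": [[-0.0, 0.0, -0.13], [-0.0, 0.0, -0.14], [-0.0, 0.0, -0.13], [-0.0, 0.0, -0.13], [-0.0, 0.0, -0.14], [-0.0, 0.0, 0.0], [-0.0, 0.0, 0.0], [-0.0, 0.0, 0.0]], "gripper": [1, 1, 1, 1, 1, 1, 1, 1]}
{"translation": [[-0.0, -0.0, -0.0]], "twist": [[-0.0, 0.0, 0.0]], "gripper": [1]}
end [0.5841 0.3371 0.228 ] [3.142 0.    1.456]
```

play_rows(translation=[[0,0,0],[0,0,0],[0,0,0],[0,0,0],[0,0,-0.69],[0,0,-0.69],[0.48,0.7,0],[0.47,0.71,0]], twist=[[0,0,0],[0,0,0],[0,0,0],[0,0,0],[0,0,0],[0,0,0],[0,0,-0.13],[0,0,-0.13]], gripper=[1,1,1,1,1,1,1,1])

```text
time: 7.3
tool_pos: [0.4603, 0.2835, 0.2717]
ee_rot: [3.138, -0.002, 1.403]
wrist_force: [0.8, 0.4, -0.7]
width: 0.0942
finger_force: 0.0
```

```bash
python3 - <<'E'
from w import *
a=robot.snapshot("top").copy(); robot.snapshot("scene")
for n in("oil_stone","case_lid"):
  for c in("top","scene"): print(n,[(np.round(d["centre"],3),round(d["score"],2)) for d in robot.spot_point(n,c)[:2]])
cv2.imwrite("pics/s2.png",a[...,::-1])
o=robot.get_obs(); print(o["tool_pos"],o["ee_rot"])
E
```

```text
oil_stone [(array([ 0.568, -0.335,  0.002]), 0.5)]
oil_stone [(array([0.396, 0.263, 0.012]), 0.64)]
case_lid [(array([ 0.679, -0.026,  0.03 ]), 0.67), (array([0.592, 0.337, 0.001]), 0.56)]
case_lid [(array([ 0.589,  0.34 , -0.001]), 0.8)]
[0.45885218 0.2827107  0.269312  ] [-3.14028138e+00  9.89053764e-04  1.40182119e+00]
```

play_rows(translation=[[0.46,0.71,0],[0.45,0.75,0],[0.46,0.75,0],[0.46,0.75,0],[0,0,0.53],[0,0,0.52],[0,0,0],[0,0,0]], twist=[[0,0,-0.14],[0,0,-0.13],[0,0,-0.13],[0,0,-0.14],[0,0,0],[0,0,0],[0,0,0],[0,0,0]], gripper=[1,1,1,1,1,1,1,1])

```text
time: 8.4
tool_pos: [0.5867, 0.3377, 0.2277]
ee_rot: [-3.14, 0.001, 1.456]
wrist_force: [-0.3, -0.2, -0.2]
width: 0.0937
finger_force: 0.0
```

play_rows(translation=[[0,0,0],[0,0,0],[0,0,0],[0,0,0],[0,0,0],[0,0,0],[0,0,0],[0,0,0]], twist=[[0,0,0],[0,0,0],[0,0,0],[0,0,0],[0,0,0],[0,0,0],[0,0,0],[0,0,0]], gripper=[-1,-1,-1,-1,-1,-1,-1,-1])

```text
time: 9.2
tool_pos: [0.5875, 0.3378, 0.2277]
ee_rot: [-3.141, 0.0, 1.456]
wrist_force: [0.6, -0.1, 0.2]
width: 0.0332
finger_force: 0.0
```

```bash
python3 - <<'E'
from w import *
from p import *
o=robot.get_obs(); print(o["tool_pos"],o["ee_rot"],o["width"],o["wrist_force"],o["wrist_torque"])
a=robot.snapshot("top").copy(); s=robot.snapshot("scene").copy()
plan([(*o["tool_pos"][:2],.31,1.456,-1),(.397,.256,.29,1.376,-1)])
x=o["tool_pos"]
A=wire(a,[(x[0],x[1],-.115,.071,.151,0,.024,(255,0,0)),(.397,.256,-.195,.045,.125,.008,.028,(0,255,0)),(.397,.256,-.195,.071,.151,0,.014,(255,0,0))],(130,160,230,260),4,"pics/x.png")
B=cv2.resize(s[220:320,130:300],None,fx=2.35,fy=4); cv2.imwrite("pics/e.png",cv2.hconcat([A,B[:,:400]])[...,::-1])
E
```

```text
[0.5875143  0.33783873 0.22773347] [-3.14148704e+00  1.75325946e-04  1.45574826e+00] 0.03324285666851813 [ 0.57386584 -0.09488163  0.15646272] [ 0.00683704 -0.05320464  0.0215743 ]
{"translation": [[-0.0, -0.0, -0.69], [-0.0, -0.0, -0.68], [-0.0, -0.0, -0.69], [-0.43, -0.75, 0.08], [-0.44, -0.74, 0.08], [-0.45, -0.74, 0.09], [-0.46, -0.73, 0.08], [-0.47, -0.73, 0.09]], "twist": [[-0.0, 0.0, -0.0], [-0.0, 0.0, -0.0], [-0.0, 0.0, -0.0], [-0.0, 0.0, 0.13], [-0.0, 0.0, 0.13], [-0.0, 0.0, 0.13], [-0.0, 0.0, 0.14], [-0.0, 0.0, 0.13]], "gripper": [-1, -1, -1, -1, -1, -1, -1, -1]}
{"translation": [[-0.47, -0.72, 0.08]], "twist": [[-0.0, 0.0, 0.14]], "gripper": [-1]}
end [0.397  0.2562 0.2902] [-3.142  0.     1.376]
```

View pics/e.png

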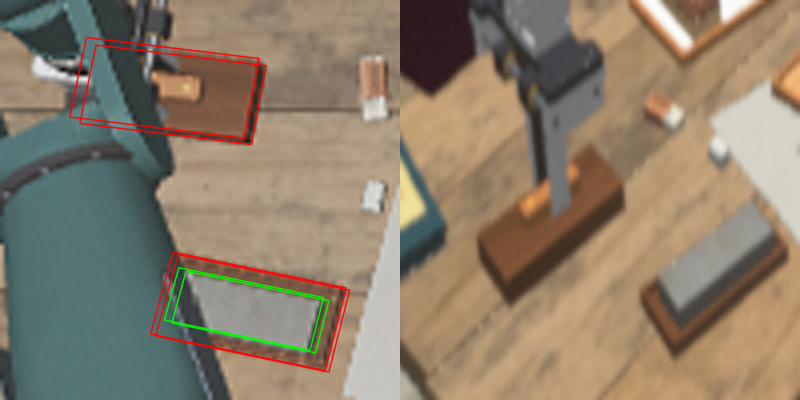

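play_rows(translation=[[0,0,0],[0,0,0],[0,0,0],[0,0,0]], twist=[[0,0,0],[0,0,0],[0,0,0],[0,0,0]], gripper=[-1,-1,-1,-1])

```text
time: 9.7
tool_pos: [0.5875, 0.3378, 0.2278]
ee_rot: [3.141, 0.0, 1.456]
wrist_force: [0.7, 0.1, -0.2]
width: 0.0198
finger_force: 30.0
```

play_rows(translation=[[0,0,-0.69],[0,0,-0.68],[0,0,-0.69],[-0.43,-0.75,0.08],[-0.44,-0.74,0.08],[-0.45,-0.74,0.09],[-0.46,-0.73,0.08],[-0.47,-0.73,0.09]], twist=[[0,0,0],[0,0,0],[0,0,0],[0,0,0.13],[0,0,0.13],[0,0,0.13],[0,0,0.14],[0,0,0.13]], gripper=[-1,-1,-1,-1,-1,-1,-1,-1])

```text
time: 10.5
tool_pos: [0.4271, 0.2689, 0.2929]
ee_rot: [-3.141, 0.0, 1.389]
wrist_force: [-0.4, -0.2, -1.0]
width: 0.0198
finger_force: 30.0
```

play_rows(translation=[[-0.47,-0.72,0.08],[0,0,0],[0,0,0],[0,0,0]], twist=[[0,0,0.14],[0,0,0],[0,0,0],[0,0,0]], gripper=[-1,-1,-1,-1])

```text
time: 10.9
tool_pos: [0.3977, 0.2565, 0.2909]
ee_rot: [3.14, -0.001, 1.376]
wrist_force: [0.7, -0.1, -1.5]
width: 0.0197
finger_force: 30.0
```

```bash
python3 - <<'E'
from w import *
o=robot.get_obs(); x=o["tool_pos"]; print(x,o["ee_rot"],o["width"],o["wrist_force"])
a=robot.snapshot("top").copy(); s=robot.snapshot("scene").copy()
for c in("top","scene"): print([(np.round(d["centre"],3),round(d["score"],2)) for d in robot.spot_point("case_lid",c)[:2]])
Z=x[2]-.199-.029
SM=robot.camera_model("scene")
def ws(L,im,crop,k):
    x0,y0,x1,y1=crop;t=cv2.resize(im[y0:y1,x0:x1],None,fx=k,fy=k)
    for (X,Y,w,A,B,z) in L:
        Rm=np.array([[np.cos(w),-np.sin(w)],[np.sin(w),np.cos(w)]]);q=np.array([(-A,-B),(A,-B),(A,B),(-A,B)])/2@Rm.T+[X,Y]
        p=cv2.projectPoints(np.c_[q,np.full(4,z)],SM["rvec"],SM["tvec"],SM["camera_matrix"],None)[0].reshape(-1,2)
        cv2.polylines(t,[np.round(((p+.5-[x0,y0])*k-.5)*16).astype(int)],True,(255,0,0),1,cv2.LINE_AA,4)
    return t
B=ws([(x[0],x[1],x[2]*0-.195,.071,.151,Z),(x[0],x[1],-.195,.071,.151,Z+.024),(.397,.256,-.195,.071,.151,.014)],s,(190,210,340,320),4)
cv2.imwrite("pics/f.png",B[...,::-1])
E
```

```text
[0.39772449 0.25653372 0.29087651] [ 3.14014012e+00 -9.88930511e-04  1.37580545e+00] 0.019727122784611455 [ 0.72107666 -0.11172902 -1.50245102]
[(array([0.401, 0.258, 0.063]), 0.93)]
[(array([0.401, 0.259, 0.064]), 0.66)]
```

View pics/f.png

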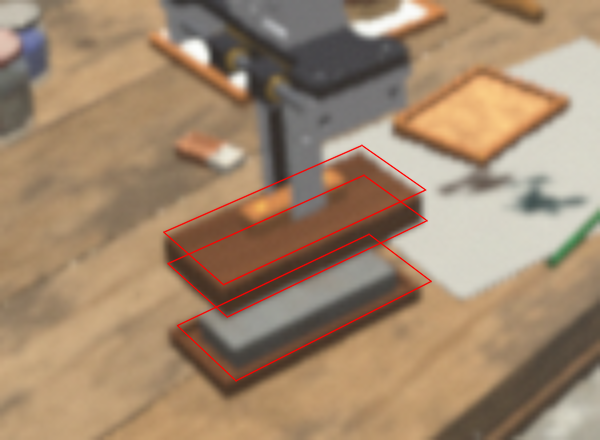

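play_rows(translation=[[0.05,0,0.4],[0,0,0.4],[0,0,0.3],[0,0,0.05],[0,0,0],[0,0,0]], twist=[[0,0,0],[0,0,0],[0,0,0],[0,0,0],[0,0,0],[0,0,0]], gripper=[-1,-1,-1,-1,-1,-1])

```text
time: 11.7
tool_pos: [0.3978, 0.2584, 0.245]
ee_rot: [3.141, -0.001, 1.376]
wrist_force: [0.5, 0.5, -1.5]
width: 0.0197
finger_force: 30.0
```

play_rows(translation=[[0,0,0.04],[0,0,0],[0,0,0]], twist=[[0,0,0],[0,0,0],[0,0,0]], gripper=[-1,-1,-1])

```text
time: 12.0
tool_pos: [0.3974, 0.2582, 0.243]
ee_rot: [3.141, -0.0, 1.376]
wrist_force: [0.4, 0.0, -1.8]
width: 0.0196
finger_force: 30.0
```

play_rows(translation=[[0,0,0.03],[0,0,0.03],[0,0,0]], twist=[[0,0,0],[0,0,0],[0,0,0]], gripper=[-1,-1,-1])

```text
time: 12.3
tool_pos: [0.3975, 0.2582, 0.2417]
ee_rot: [3.141, -0.0, 1.376]
wrist_force: [-1.9, -0.5, 5.7]
width: 0.0197
finger_force: 30.0
```

```bash
python3 - <<'E'
from p import *
o=robot.get_obs(); print(o["tool_pos"],o["wrist_force"])
s=(*o["tool_pos"][:2],.242,1.376)
plan([(s[0],s[1],.30,1.376,1),(.679,-.0245,.29,1.421,1),(.679,-.0245,.24,1.421,1,2)],start=s)
E
```

```text
[0.39748789 0.25824052 0.24171159] [-1.92276594 -0.53478311  5.66991078]
{"translation": [[0.0, 0.0, -0.72], [0.0, 0.0, -0.73], [-0.62, 0.92, 0.03], [-0.62, 0.92, 0.03], [-0.63, 0.91, 0.03], [-0.63, 0.91, 0.03], [-0.64, 0.91, 0.03], [-0.64, 0.9, 0.03]], "twist": [[0.0, 0.0, 0.0], [0.0, 0.0, 0.0], [0.0, 0.0, -0.05], [-0.0, 0.0, -0.05], [-0.0, 0.0, -0.05], [-0.0, 0.0, -0.05], [-0.0, 0.0, -0.05], [-0.0, 0.0, -0.05]], "gripper": [1, 1, 1, 1, 1, 1, 1, 1]}
{"translation": [[-0.65, 0.9, 0.02], [-0.65, 0.9, 0.03], [-0.66, 0.89, 0.02], [0.0, -0.0, 0.63], [0.0, -0.0, 0.62]], "twist": [[-0.0, 0.0, -0.05], [-0.0, 0.0, -0.05], [-0.0, 0.0, -0.05], [-0.0, 0.0, 0.0], [-0.0, 0.0, 0.0]], "gripper": [1, 1, 1, 1, 1]}
end [ 0.679  -0.0247  0.24  ] [3.142 0.    1.421]
```

play_rows(translation=[[0,0,0],[0,0,0],[0,0,0],[0,0,-0.72],[0,0,-0.73],[-0.62,0.92,0.03],[-0.62,0.92,0.03],[-0.63,0.91,0.03]], twist=[[0,0,0],[0,0,0],[0,0,0],[0,0,0],[0,0,0],[0,0,-0.05],[0,0,-0.05],[0,0,-0.05]], gripper=[1,1,1,1,1,1,1,1])

```text
time: 13.1
tool_pos: [0.4921, 0.1631, 0.295]
ee_rot: [3.14, -0.0, 1.392]
wrist_force: [0.6, 1.0, -0.0]
width: 0.0804
finger_force: 0.0
```

play_rows(translation=[[-0.63,0.91,0.03],[-0.64,0.91,0.03],[-0.64,0.9,0.03],[-0.65,0.9,0.02],[-0.65,0.9,0.03],[-0.66,0.89,0.02],[0,0,0.3],[0,0,0]], twist=[[0,0,-0.05],[0,0,-0.05],[0,0,-0.05],[0,0,-0.05],[0,0,-0.05],[0,0,-0.05],[0,0,0],[0,0,0]], gripper=[1,1,1,1,1,1,1,1])

```text
time: 13.9
tool_pos: [0.6787, -0.0256, 0.2729]
ee_rot: [-3.136, -0.0, 1.419]
wrist_force: [-0.5, -1.1, 0.4]
width: 0.0941
finger_force: 0.0
```

```bash
python3 - <<'E'
from w import *
o=robot.get_obs(); print(o["tool_pos"],o["ee_rot"])
a=robot.snapshot("top").copy(); robot.snapshot("scene")
f=fit(a,.398,.257,.038,.071,.151,-.19); print(f)
for c in("top","scene"): print([(np.round(d["centre"],3),round(d["score"],2)) for d in robot.spot_point("case_lid",c)[:2]],[(np.round(d["centre"],3),round(d["score"],2)) for d in robot.spot_point("stone_case",c)[:2]])
A=wire(a,[(*f[:3],.071,.151,0,.038,(255,0,0))],(140,190,240,260),4,"pics/g.png")
E
```

```text
[ 0.67865568 -0.02563327  0.27285893] [-3.13600139e+00 -1.88410789e-04  1.41906555e+00]
(np.float64(0.393), np.float64(0.2575), np.float64(-0.1949999999999997), np.float64(69.55121561285948))
[] []
[(array([0.398, 0.261, 0.015]), 0.62)] [(array([ 0.4  ,  0.256, -0.001]), 0.82)]
```

View pics/g.png

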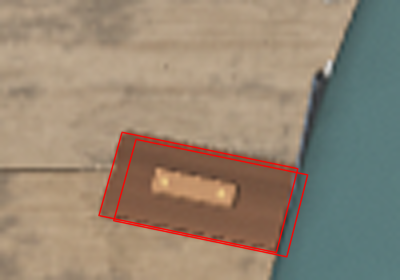

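play_rows(translation=[[0,0,0.4],[0,0,0.4],[0,0,0.2],[0,0,0],[0,0,0]], twist=[[0,0,0],[0,0,0],[0,0,0],[0,0,0],[0,0,0]], gripper=[1,1,1,1,1])

```text
time: 14.7
tool_pos: [0.6787, -0.0248, 0.2355]
ee_rot: [-3.14, 0.0, 1.421]
wrist_force: [-0.4, -0.2, 0.5]
width: 0.0941
finger_force: 0.0
```

play_rows(translation=[[0,0,0],[0,0,0],[0,0,0],[0,0,0],[0,0,0],[0,0,0],[0,0,0],[0,0,0]], twist=[[0,0,0],[0,0,0],[0,0,0],[0,0,0],[0,0,0],[0,0,0],[0,0,0],[0,0,0]], gripper=[-1,-1,-1,-1,-1,-1,-1,-1])

```text
time: 15.5
tool_pos: [0.679, -0.0248, 0.2365]
ee_rot: [3.141, 0.0, 1.421]
wrist_force: [0.6, 0.0, -0.3]
width: 0.0494
finger_force: 30.0
```

```bash
python3 - <<'E'
from p import *
o=robot.get_obs(); print(o["tool_pos"],o["ee_rot"],o["wrist_force"],o["width"])
s=(*o["tool_pos"],o["ee_rot"][2])
plan([(s[0],s[1],.30,s[3],-1),(.568,-.337,.29,1.751,-1),(.568,-.337,.25,1.751,-1,2)],start=s)
E
```

```text
[ 0.67899746 -0.02480074  0.23652858] [3.14063922e+00 5.68774153e-05 1.42079726e+00] [ 0.64660779  0.04867529 -0.2904063 ] 0.04942386929180743
{"translation": [[0.0, 0.0, -0.79], [0.0, 0.0, -0.8], [-0.9, -0.18, 0.03], [-0.9, -0.21, 0.03], [-0.89, -0.24, 0.03], [-0.88, -0.27, 0.03], [-0.87, -0.31, 0.03], [-0.86, -0.34, 0.03]], "twist": [[0.0, 0.0, 0.0], [0.0, 0.0, 0.0], [0.0, 0.0, -0.37], [-0.0, 0.0, -0.37], [-0.0, 0.0, -0.37], [-0.0, 0.0, -0.37], [-0.0, 0.0, -0.36], [-0.0, 0.0, -0.37]], "gripper": [-1, -1, -1, -1, -1, -1, -1, -1]}
{"translation": [[-0.84, -0.37, 0.02], [-0.83, -0.4, 0.03], [-0.81, -0.42, 0.02], [0.0, -0.0, 0.5], [0.0, -0.0, 0.5]], "twist": [[-0.0, 0.0, -0.36], [-0.0, 0.0, -0.37], [-0.0, 0.0, -0.36], [-0.0, 0.0, -0.0], [-0.0, 0.0, -0.0]], "gripper": [-1, -1, -1, -1, -1]}
end [ 0.568  -0.337   0.2501] [3.142 0.    1.751]
```

play_rows(translation=[[0,0,-0.79],[0,0,-0.8],[-0.9,-0.18,0.03],[-0.9,-0.21,0.03],[-0.89,-0.24,0.03],[-0.88,-0.27,0.03],[-0.87,-0.31,0.03],[-0.86,-0.34,0.03]], twist=[[0,0,0],[0,0,0],[0,0,-0.37],[0,0,-0.37],[0,0,-0.37],[0,0,-0.37],[0,0,-0.36],[0,0,-0.37]], gripper=[-1,-1,-1,-1,-1,-1,-1,-1])

```text
time: 16.3
tool_pos: [0.6037, -0.2344, 0.2921]
ee_rot: [-3.14, -0.001, 1.643]
wrist_force: [-0.2, -0.2, -2.0]
width: 0.0496
finger_force: 30.0
```

play_rows(translation=[[-0.84,-0.37,0.02],[-0.83,-0.4,0.03],[-0.81,-0.42,0.02],[0,0,0.4],[0,0,0.4],[0,0,0],[0,0,0]], twist=[[0,0,-0.36],[0,0,-0.37],[0,0,-0.36],[0,0,0],[0,0,0],[0,0,0],[0,0,0]], gripper=[-1,-1,-1,-1,-1,-1,-1])

```text
time: 17.0
tool_pos: [0.5681, -0.3355, 0.2563]
ee_rot: [-3.14, -0.002, 1.752]
wrist_force: [-0.3, -0.4, -0.6]
width: 0.0496
finger_force: 30.0
```

```bash
python3 - <<'E'
from w import *
o=robot.get_obs(); x=o["tool_pos"]; print(x,o["ee_rot"],o["width"])
a=robot.snapshot("top").copy(); s=robot.snapshot("scene").copy(); cv2.imwrite("pics/s3.png",a[...,::-1])
f=fit(a,.691-.012,.037,.035,.12,.048,-.15); g=fit(a,.668,-.082,.035,.084,.064,-.15,cut=.015); print(f,g)
for n in("long_block","eight_sided_block"):
  for c in("top","scene"): print(n,[(np.round(d["centre"],3),round(d["score"],2)) for d in robot.spot_point(n,c)[:2]])
print([(np.round(d["centre"],3),round(d["score"],2)) for d in robot.spot_point("pressing_board","top")[:2]])
A=wire(a,[(*f[:3],.12,.048,.012,.035,(255,0,0)),(*g[:3],.084,.064,.012,.035,(255,0,0))],(230,120,330,220),4,"pics/x.png")
B=wire(a,[(.568,-.337,.18,.096,.138,0,.022,(255,0,0)),(x[0],x[1],.18,.05,.2,.05,.065,(0,255,0))],(325,150,425,250),4,"pics/x.png")
cv2.imwrite("pics/i.png",cv2.hconcat([A,B])[...,::-1])
E
```

```text
[ 0.56814899 -0.33549105  0.25633716] [-3.13965654e+00 -2.49431514e-03  1.75247211e+00] 0.049631148876558694
(np.float64(0.6809999999999999), np.float64(0.034999999999999996), np.float64(-0.1849999999999997), np.float64(103.8741160287912)) (np.float64(0.6635000000000001), np.float64(-0.0795), np.float64(-0.21499999999999972), np.float64(100.52266148964812))
long_block [(array([0.689, 0.037, 0.012]), 0.75)]
long_block [(array([0.692, 0.034, 0.008]), 0.8)]
eight_sided_block [(array([ 0.67 , -0.081,  0.012]), 0.84)]
eight_sided_block [(array([ 0.667, -0.076,  0.011]), 0.53)]
[(array([ 0.564, -0.334,  0.05 ]), 0.75)]
```

View pics/i.png

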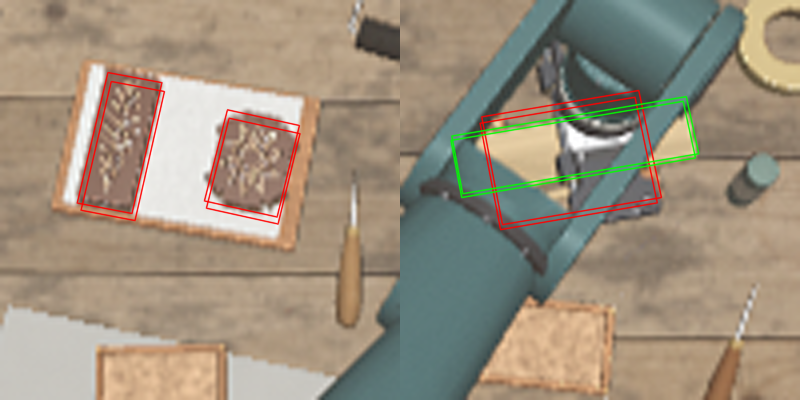

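play_rows(translation=[[0,0,0.4],[0,0,0.3],[0,0,0.1],[0,0,0],[0,0,0]], twist=[[0,0,0],[0,0,0],[0,0,0],[0,0,0],[0,0,0]], gripper=[-1,-1,-1,-1,-1])

```text
time: 17.85
tool_pos: [0.5677, -0.3371, 0.2251]
ee_rot: [-3.141, -0.001, 1.751]
wrist_force: [-0.2, -0.9, -1.9]
width: 0.0497
finger_force: 30.0
```

play_rows(translation=[[0,0,0.04],[0,0,0],[0,0,0]], twist=[[0,0,0],[0,0,0],[0,0,0]], gripper=[-1,-1,-1])

```text
time: 18.15
tool_pos: [0.5679, -0.3371, 0.2242]
ee_rot: [3.142, 0.0, 1.751]
wrist_force: [1.0, -0.1, -1.4]
width: 0.0496
finger_force: 30.0
```

play_rows(translation=[[0,0,0.03],[0,0,0]], twist=[[0,0,0],[0,0,0]], gripper=[-1,-1])

```text
time: 18.35
tool_pos: [0.568, -0.3371, 0.2235]
ee_rot: [3.141, 0.001, 1.751]
wrist_force: [-0.1, 0.4, -0.6]
width: 0.0497
finger_force: 30.0
```

```bash
python3 - <<'E'
from p import *
o=robot.get_obs(); print(o["tool_pos"],o["wrist_force"])
s=(.568,-.337,.2235,1.751)
plan([(.568,-.337,.29,1.751,1),(.683,.036,.28,2.96,1)],start=s)
E
```

```text
[ 0.56795562 -0.33709778  0.22348836] [-0.08374796  0.42695229 -0.59765517]
{"translation": [[0.0, 0.0, -0.83], [0.0, 0.0, -0.83], [0.62, 0.32, 0.02], [0.59, 0.37, 0.02], [0.55, 0.42, 0.02], [0.52, 0.47, 0.02], [0.47, 0.51, 0.02], [0.43, 0.55, 0.02]], "twist": [[0.0, 0.0, 0.0], [0.0, 0.0, 0.0], [0.0, 0.0, -0.86], [-0.0, 0.0, -0.86], [-0.0, 0.0, -0.86], [-0.0, 0.0, -0.86], [-0.0, 0.0, -0.87], [-0.0, 0.0, -0.86]], "gripper": [1, 1, 1, 1, 1, 1, 1, 1]}
{"translation": [[0.38, 0.59, 0.02], [0.33, 0.62, 0.02], [0.27, 0.64, 0.01], [0.22, 0.66, 0.02], [0.16, 0.68, 0.01], [0.09, 0.69, 0.02], [0.04, 0.69, 0.01], [-0.03, 0.7, 0.02]], "twist": [[-0.0, 0.0, -0.86], [-0.0, 0.0, -0.87], [-0.0, 0.0, -0.86], [-0.0, 0.0, -0.87], [-0.0, 0.0, -0.87], [-0.0, 0.0, -0.86], [-0.0, 0.0, -0.87], [-0.0, 0.0, -0.86]], "gripper": [1, 1, 1, 1, 1, 1, 1, 1]}
end [0.6832 0.036  0.2799] [3.142 0.    2.96 ]
```

Just at contact; a hair lower, then release, rise and swing to the long block.

play_rows(translation=[[0,0,0.02],[0,0,0],[0,0,0],[0,0,0],[0,0,0],[0,0,0]], twist=[[0,0,0],[0,0,0],[0,0,0],[0,0,0],[0,0,0],[0,0,0]], gripper=[-1,-1,1,1,1,1])

```text
time: 18.95
tool_pos: [0.5678, -0.337, 0.2218]
ee_rot: [-3.141, -0.0, 1.751]
wrist_force: [-0.4, -0.3, 0.4]
width: 0.078
finger_force: 0.0
```

play_rows(translation=[[0,0,-0.83],[0,0,-0.83],[0.62,0.32,0.02],[0.59,0.37,0.02],[0.55,0.42,0.02],[0.52,0.47,0.02],[0.47,0.51,0.02],[0.43,0.55,0.02]], twist=[[0,0,0],[0,0,0],[0,0,-0.86],[0,0,-0.86],[0,0,-0.86],[0,0,-0.86],[0,0,-0.87],[0,0,-0.86]], gripper=[1,1,1,1,1,1,1,1])

```text
time: 19.75
tool_pos: [0.6171, -0.1762, 0.2837]
ee_rot: [-3.142, 0.0, 2.271]
wrist_force: [0.4, 0.0, -0.1]
width: 0.0939
finger_force: 0.0
```

play_rows(translation=[[0.38,0.59,0.02],[0.33,0.62,0.02],[0.27,0.64,0.01],[0.22,0.66,0.02],[0.16,0.68,0.01],[0.09,0.69,0.02],[0.04,0.69,0.01],[-0.03,0.7,0.02]], twist=[[0,0,-0.86],[0,0,-0.87],[0,0,-0.86],[0,0,-0.87],[0,0,-0.87],[0,0,-0.86],[0,0,-0.87],[0,0,-0.86]], gripper=[1,1,1,1,1,1,1,1])

```text
time: 20.55
tool_pos: [0.6834, 0.0371, 0.2784]
ee_rot: [-3.141, -0.0, 2.963]
wrist_force: [-0.8, 0.4, 0.1]
width: 0.0942
finger_force: 0.0
```

play_rows(translation=[[0,0,0.4],[0,0,0.4],[0,0,0],[0,0,0]], twist=[[0,0,0],[0,0,0],[0,0,0],[0,0,0]], gripper=[1,1,1,1])

```text
time: 20.95
tool_pos: [0.6826, 0.0347, 0.245]
ee_rot: [-3.141, -0.003, 2.958]
wrist_force: [0.2, 0.1, 0.9]
width: 0.0939
finger_force: 0.0
```

```bash
python3 - <<'E'
from w import *
o=robot.get_obs(); x=o["tool_pos"]; print(x,o["ee_rot"],o["width"])
a=robot.snapshot("top").copy(); cv2.imwrite("pics/s4.png",a[...,::-1])
f=fit(a,.568,-.337,.037,.05,.2,.18); print(f)
h=fit(a,.412,-.298,.014,.075,.147,-.1); print("ltray",h)
cv2.imwrite("pics/j.png",wire(a,[(*f[:3],.05,.2,.022,.037,(0,255,0)),(*h[:3],.075,.147,0,.014,(255,0,0))],(235,140,415,260),4,"pics/x.png")[...,::-1])
E
```

```text
[0.6825942  0.03470575 0.24496911] [-3.14066787e+00 -3.07193033e-03  2.95789419e+00] 0.09389777077394554
(np.float64(0.5654999999999999), np.float64(-0.337), np.float64(0.18000000000000002), np.float64(81.83773901982369))
ltray (np.float64(0.4105), np.float64(-0.298), np.float64(-0.10499999999999973), np.float64(49.220378859820144))
```

View pics/j.png

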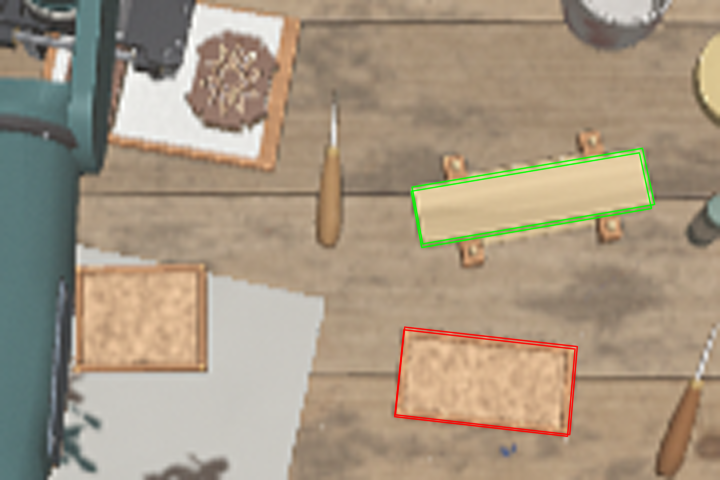

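play_rows(translation=[[0,0,0.4],[0,0,0.32],[0,0,0],[0,0,0]], twist=[[0,0,0],[0,0,0],[0,0,0],[0,0,0]], gripper=[1,1,1,1])

```text
time: 21.4
tool_pos: [0.6828, 0.0358, 0.2167]
ee_rot: [-3.141, -0.002, 2.96]
wrist_force: [0.4, -0.5, -0.1]
width: 0.0942
finger_force: 0.0
```

play_rows(translation=[[0,0,0],[0,0,0],[0,0,0],[0,0,0],[0,0,0],[0,0,0],[0,0,0],[0,0,0]], twist=[[0,0,0],[0,0,0],[0,0,0],[0,0,0],[0,0,0],[0,0,0],[0,0,0],[0,0,0]], gripper=[-1,-1,-1,-1,-1,-1,-1,-1])

```text
time: 22.2
tool_pos: [0.6832, 0.0362, 0.218]
ee_rot: [3.141, 0.0, 2.96]
wrist_force: [-0.2, 1.8, 0.3]
width: 0.0479
finger_force: 30.0
```

```bash
python3 - <<'E'
from p import *
o=robot.get_obs(); print(o["tool_pos"],o["ee_rot"],o["wrist_force"],o["width"])
s=(*o["tool_pos"],o["ee_rot"][2])
plan([(s[0],s[1],.29,s[3],-1),(.412,-.298,.27,1.466,-1)],start=s)
E
```

```text
[0.68317594 0.03622595 0.2180248 ] [3.14100555e+00 2.47223675e-04 2.95992324e+00] [-0.18502018  1.83689862  0.33351484] 0.04790183104705628
{"translation": [[-0.0, 0.0, -0.9], [0.0, 0.0, -0.9], [0.3, -0.56, 0.03], [0.25, -0.58, 0.03], [0.2, -0.6, 0.03], [0.15, -0.62, 0.03], [0.09, -0.63, 0.03], [0.04, -0.63, 0.03]], "twist": [[0.0, 0.0, 0.0], [0.0, 0.0, 0.0], [0.0, -0.0, 0.88], [-0.0, -0.0, 0.88], [-0.0, -0.0, 0.88], [-0.0, -0.0, 0.88], [-0.0, -0.0, 0.88], [-0.0, -0.0, 0.88]], "gripper": [-1, -1, -1, -1, -1, -1, -1, -1]}
{"translation": [[-0.02, -0.63, 0.03], [-0.07, -0.63, 0.03], [-0.13, -0.62, 0.03], [-0.18, -0.61, 0.03], [-0.23, -0.59, 0.03], [-0.28, -0.56, 0.03], [-0.33, -0.54, 0.03], [-0.38, -0.5, 0.03]], "twist": [[-0.0, -0.0, 0.88], [-0.0, -0.0, 0.88], [-0.0, -0.0, 0.88], [-0.0, -0.0, 0.88], [-0.0, -0.0, 0.88], [-0.0, -0.0, 0.88], [-0.0, -0.0, 0.88], [-0.0, -0.0, 0.87]], "gripper": [-1, -1, -1, -1, -1, -1, -1, -1]}
{"translation": [[-0.42, -0.47, 0.03], [-0.47, -0.43, 0.03], [-0.5, -0.39, 0.02]], "twist": [[-0.0, -0.0, 0.88], [-0.0, -0.0, 0.87], [-0.0, -0.0, 0.88]], "gripper": [-1, -1, -1]}
end [ 0.4122 -0.2982  0.27  ] [3.142 0.    1.466]
```

play_rows(translation=[[0,0,-0.9],[0,0,-0.9],[0.3,-0.56,0.03],[0.25,-0.58,0.03],[0.2,-0.6,0.03],[0.15,-0.62,0.03],[0.09,-0.63,0.03],[0.04,-0.63,0.03]], twist=[[0,0,0],[0,0,0],[0,0,0.88],[0,0,0.88],[0,0,0.88],[0,0,0.88],[0,0,0.88],[0,0,0.88]], gripper=[-1,-1,-1,-1,-1,-1,-1,-1])

```text
time: 23.0
tool_pos: [0.5866, -0.0834, 0.2821]
ee_rot: [-3.14, -0.001, 2.428]
wrist_force: [-0.1, -0.7, -0.6]
width: 0.0475
finger_force: 30.0
```

play_rows(translation=[[-0.02,-0.63,0.03],[-0.07,-0.63,0.03],[-0.13,-0.62,0.03],[-0.18,-0.61,0.03],[-0.23,-0.59,0.03],[-0.28,-0.56,0.03],[-0.33,-0.54,0.03],[-0.38,-0.5,0.03]], twist=[[0,0,0.88],[0,0,0.88],[0,0,0.88],[0,0,0.88],[0,0,0.88],[0,0,0.88],[0,0,0.88],[0,0,0.87]], gripper=[-1,-1,-1,-1,-1,-1,-1,-1])

```text
time: 23.8
tool_pos: [0.4587, -0.2399, 0.2726]
ee_rot: [-3.141, -0.0, 1.725]
wrist_force: [0.1, -0.2, -0.9]
width: 0.048
finger_force: 30.0
```

play_rows(translation=[[-0.42,-0.47,0.03],[-0.47,-0.43,0.03],[-0.5,-0.39,0.02],[0,0,0.4],[0,0,0.2],[0,0,0],[0,0,0]], twist=[[0,0,0.88],[0,0,0.87],[0,0,0.88],[0,0,0],[0,0,0],[0,0,0],[0,0,0]], gripper=[-1,-1,-1,-1,-1,-1,-1])

```text
time: 24.5
tool_pos: [0.4123, -0.298, 0.2457]
ee_rot: [-3.141, -0.0, 1.467]
wrist_force: [0.6, 0.4, -0.7]
width: 0.0476
finger_force: 30.0
```

```bash
python3 - <<'E'
from w import *
o=robot.get_obs(); x=o["tool_pos"]; print(x,o["ee_rot"],o["width"],o["wrist_force"])
a=robot.snapshot("top").copy(); s=robot.snapshot("scene").copy()
g=fit(a,.666,-.081,.035,.084,.064,-.18,cut=.015); print(g)
h=fit(a,.463,-.003,.014,.092,.112,0); print("stray",h)
for c in("top","scene"): print([(np.round(d["centre"],3),round(d["score"],2)) for n in("long_block","long_tray") for d in robot.spot_point(n,c)[:2]])
z=x[2]-.206
A=wire(a,[(.412,-.298,-.105,.075,.147,.014,.014,(255,0,0)),(x[0],x[1],-.105,.048,.12,z,z+.023,(0,255,0))],(320,190,420,260),4,"pics/x.png")
B=wire(a,[(*g[:3],.084,.064,.012,.035,(0,255,0)),(*h[:3],.092,.112,0,.014,(255,0,0))],(230,140,330,250),4,"pics/x.png")
A=cv2.copyMakeBorder(A,0,160,0,0,0); cv2.imwrite("pics/k.png",cv2.hconcat([A,B])[...,::-1])
E
```

```text
[ 0.41226437 -0.29804041  0.24568889] [-3.14097645e+00 -2.97239016e-04  1.46663989e+00] 0.047569095403166686 [ 0.62185589  0.44416311 -0.67662307]
(np.float64(0.6635), np.float64(-0.0795), np.float64(-0.21499999999999972), np.float64(99.32303910725643))
stray (np.float64(0.4605), np.float64(-0.006500000000000003), np.float64(0.01999999999999969), np.float64(120.41781236314746))
[(array([ 0.413, -0.302,  0.036]), 0.53), (array([ 0.414, -0.295,  0.003]), 0.73), (array([ 0.465, -0.648, -0.001]), 0.6)]
[(array([ 0.416, -0.307,  0.038]), 0.42), (array([ 0.414, -0.298,  0.003]), 0.69)]
```

View pics/k.png

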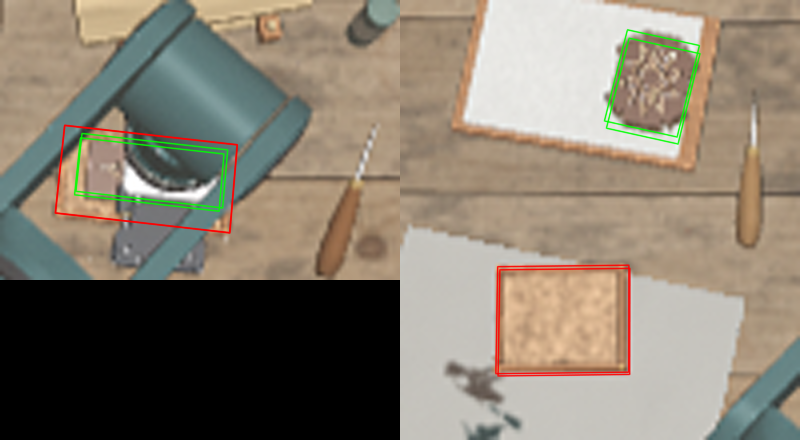

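play_rows(translation=[[0.1,0,0.2],[0,0,0.3],[0,0,0.22],[0,0,0.03],[0,0,0],[0,0,0]], twist=[[0,0,0],[0,0,0],[0,0,0],[0,0,0],[0,0,0],[0,0,0]], gripper=[-1,-1,-1,-1,-1,-1])

```text
time: 25.4
tool_pos: [0.4125, -0.2945, 0.2158]
ee_rot: [-3.141, -0.0, 1.466]
wrist_force: [-0.1, -0.2, -1.1]
width: 0.0475
finger_force: 30.0
```

play_rows(translation=[[0,0,0.02],[0,0,0],[0,0,0]], twist=[[0,0,0],[0,0,0],[0,0,0]], gripper=[-1,-1,-1])

```text
time: 25.7
tool_pos: [0.4126, -0.2945, 0.2153]
ee_rot: [3.141, 0.0, 1.466]
wrist_force: [0.9, -0.3, -1.7]
width: 0.0474
finger_force: 30.0
```

```bash
python3 - <<'E'
from p import *
s=(.4126,-.2945,.2146,1.466)
plan([(s[0],s[1],.28,1.466,1),(.669,-.08,.28,2.95,1),(.669,-.08,.24,2.95,1)],start=s)
E
```

```text
{"translation": [[0.0, 0.0, -0.82], [0.0, 0.0, -0.82], [0.35, 0.34, 0.0], [0.32, 0.37, 0.0], [0.29, 0.4, 0.0], [0.25, 0.42, 0.0], [0.22, 0.44, 0.0], [0.18, 0.46, 0.0]], "twist": [[0.0, 0.0, 0.0], [0.0, 0.0, 0.0], [-0.0, 0.0, -0.87], [-0.0, 0.0, -0.87], [-0.0, 0.0, -0.87], [-0.0, 0.0, -0.87], [-0.0, 0.0, -0.87], [-0.0, 0.0, -0.87]], "gripper": [1, 1, 1, 1, 1, 1, 1, 1]}
{"translation": [[0.14, 0.47, 0.0], [0.09, 0.48, 0.0], [0.05, 0.49, 0.0], [0.01, 0.49, 0.0], [-0.04, 0.49, 0.0], [-0.08, 0.49, 0.0], [-0.12, 0.48, 0.0], [-0.16, 0.46, 0.0]], "twist": [[-0.0, 0.0, -0.87], [-0.0, 0.0, -0.88], [-0.0, 0.0, -0.87], [-0.0, 0.0, -0.88], [-0.0, 0.0, -0.87], [-0.0, 0.0, -0.88], [-0.0, 0.0, -0.87], [-0.0, 0.0, -0.88]], "gripper": [1, 1, 1, 1, 1, 1, 1, 1]}
{"translation": [[-0.2, 0.45, 0.0], [-0.24, 0.43, 0.0], [-0.28, 0.41, 0.0], [0.0, 0.0, 0.5], [0.0, 0.0, 0.5]], "twist": [[-0.0, 0.0, -0.87], [-0.0, 0.0, -0.88], [-0.0, 0.0, -0.87], [-0.0, 0.0, -0.0], [-0.0, 0.0, -0.0]], "gripper": [1, 1, 1, 1, 1]}
end [ 0.6691 -0.0801  0.2402] [3.142 0.    2.95 ]
```

play_rows(translation=[[0,0,0.02],[0,0,0],[0,0,0],[0,0,0],[0,0,0],[0,0,0]], twist=[[0,0,0],[0,0,0],[0,0,0],[0,0,0],[0,0,0],[0,0,0]], gripper=[-1,-1,1,1,1,1])

```text
time: 26.3
tool_pos: [0.4126, -0.2945, 0.2145]
ee_rot: [3.141, 0.0, 1.466]
wrist_force: [-0.3, -0.1, -0.4]
width: 0.0764
finger_force: 0.0
```

play_rows(translation=[[0,0,-0.82],[0,0,-0.82],[0.35,0.34,0],[0.32,0.37,0],[0.29,0.4,0],[0.25,0.42,0],[0.22,0.44,0],[0.18,0.46,0]], twist=[[0,0,0],[0,0,0],[0,0,-0.87],[0,0,-0.87],[0,0,-0.87],[0,0,-0.87],[0,0,-0.87],[0,0,-0.87]], gripper=[1,1,1,1,1,1,1,1])

```text
time: 27.1
tool_pos: [0.5034, -0.2181, 0.2799]
ee_rot: [3.142, 0.0, 1.991]
wrist_force: [0.2, 0.3, 0.3]
width: 0.0943
finger_force: 0.0
```

play_rows(translation=[[0.14,0.47,0],[0.09,0.48,0],[0.05,0.49,0],[0.01,0.49,0],[-0.04,0.49,0],[-0.08,0.49,0],[-0.12,0.48,0],[-0.16,0.46,0]], twist=[[0,0,-0.87],[0,0,-0.88],[0,0,-0.87],[0,0,-0.88],[0,0,-0.87],[0,0,-0.88],[0,0,-0.87],[0,0,-0.88]], gripper=[1,1,1,1,1,1,1,1])

```text
time: 27.9
tool_pos: [0.6242, -0.1174, 0.2798]
ee_rot: [-3.141, -0.0, 2.691]
wrist_force: [0.2, 0.4, 0.7]
width: 0.094
finger_force: 0.0
```

play_rows(translation=[[-0.2,0.45,0],[-0.24,0.43,0],[-0.28,0.41,0],[0,0,0.5],[0,0,0.5],[0,0,0],[0,0,0]], twist=[[0,0,-0.87],[0,0,-0.88],[0,0,-0.87],[0,0,0],[0,0,0],[0,0,0],[0,0,0]], gripper=[1,1,1,1,1,1,1])

```text
time: 28.6
tool_pos: [0.669, -0.08, 0.2395]
ee_rot: [-3.142, -0.001, 2.95]
wrist_force: [-0.4, -0.1, 0.8]
width: 0.094
finger_force: 0.0
```

```bash
python3 - <<'E'
from w import *
o=robot.get_obs(); x=o["tool_pos"]; print(x,o["ee_rot"],o["width"])
a=robot.snapshot("top").copy(); s=robot.snapshot("scene").copy()
f=fit(a,.412,-.298,.031,.048,.12,-.105); print("long",f)
for c in("top","scene"): print([(n,np.round(d["centre"],3),round(d["score"],2)) for n in("long_block","long_tray","eight_sided_block") for d in robot.spot_point(n,c)[:1]])
A=wire(a,[(.412,-.298,-.105,.075,.147,.014,.014,(255,0,0)),(*f[:3],.048,.12,.008,.031,(0,255,0))],(320,190,420,260),4,"pics/l.png")
E
```

```text
[ 0.66899281 -0.08004644  0.23948398] [-3.14150945e+00 -1.23290504e-03  2.94978137e+00] 0.09399790890888793
long (np.float64(0.40599999999999997), np.float64(-0.2995), np.float64(-0.10000000000000023), np.float64(58.57719947963637))
[('long_block', array([ 0.411, -0.297,  0.01 ]), 0.92), ('long_tray', array([ 0.417, -0.3  ,  0.   ]), 0.77), ('eight_sided_block', array([ 0.667, -0.078,  0.01 ]), 0.64)]
[('long_tray', array([ 0.401,  0.257, -0.001]), 0.7), ('eight_sided_block', array([ 0.67 , -0.08 ,  0.008]), 0.59)]
```

View pics/l.png

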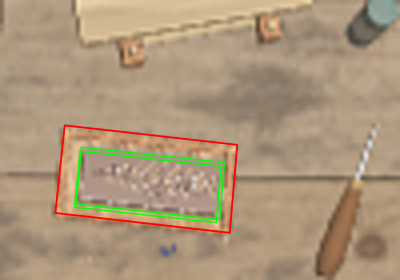

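play_rows(translation=[[0,0,0.3],[0,0,0.22],[0,0,0],[0,0,0]], twist=[[0,0,0],[0,0,0],[0,0,0],[0,0,0]], gripper=[1,1,1,1])

```text
time: 29.4
tool_pos: [0.6688, -0.08, 0.2179]
ee_rot: [-3.142, -0.002, 2.95]
wrist_force: [0.4, -0.8, -0.0]
width: 0.094
finger_force: 0.0
```

play_rows(translation=[[0,0,0],[0,0,0],[0,0,0],[0,0,0],[0,0,0],[0,0,0],[0,0,0]], twist=[[0,0,0],[0,0,0],[0,0,0],[0,0,0],[0,0,0],[0,0,0],[0,0,0]], gripper=[-1,-1,-1,-1,-1,-1,-1])

```text
time: 30.1
tool_pos: [0.6692, -0.0799, 0.2195]
ee_rot: [3.141, 0.001, 2.95]
wrist_force: [-0.0, 1.3, 1.4]
width: 0.0635
finger_force: 30.0
```

```bash
python3 - <<'E'
from p import *
o=robot.get_obs(); print(o["tool_pos"],o["ee_rot"],o["wrist_force"],o["width"])
s=(*o["tool_pos"],o["ee_rot"][2])
plan([(s[0],s[1],.28,s[3],-1),(.463,-.0045,.25,1.591,-1)],start=s)
E
```

```text
[ 0.6691848  -0.07985519  0.21945545] [3.14117364e+00 6.22839868e-04 2.94991248e+00] [-0.04098949  1.30921211  1.40383863] 0.06354286045361959
{"translation": [[-0.0, 0.0, -0.76], [-0.0, 0.0, -0.75], [0.34, 0.05, 0.05], [0.34, 0.03, 0.05], [0.34, -0.0, 0.05], [0.34, -0.03, 0.05], [0.34, -0.06, 0.05], [0.33, -0.09, 0.05]], "twist": [[0.0, 0.0, 0.0], [0.0, 0.0, 0.0], [0.0, -0.0, 0.85], [-0.0, -0.0, 0.85], [-0.0, -0.0, 0.85], [-0.0, -0.0, 0.85], [-0.0, -0.0, 0.85], [-0.0, -0.0, 0.85]], "gripper": [-1, -1, -1, -1, -1, -1, -1, -1]}
{"translation": [[0.32, -0.12, 0.04], [0.31, -0.15, 0.05], [0.3, -0.17, 0.04], [0.28, -0.2, 0.05], [0.26, -0.22, 0.04], [0.25, -0.24, 0.05], [0.22, -0.26, 0.04], [0.2, -0.28, 0.05]], "twist": [[-0.0, -0.0, 0.85], [-0.0, -0.0, 0.85], [-0.0, -0.0, 0.85], [-0.0, -0.0, 0.85], [-0.0, -0.0, 0.85], [-0.0, -0.0, 0.85], [-0.0, -0.0, 0.85], [-0.0, -0.0, 0.85]], "gripper": [-1, -1, -1, -1, -1, -1, -1, -1]}
{"translation": [[0.18, -0.29, 0.04], [0.15, -0.31, 0.05]], "twist": [[-0.0, -0.0, 0.84], [-0.0, -0.0, 0.85]], "gripper": [-1, -1]}
end [ 0.4631 -0.0046  0.2499] [3.142 0.    1.591]
```

play_rows(translation=[[0,0,-0.76],[0,0,-0.75],[0.34,0.05,0.05],[0.34,0.03,0.05],[0.34,0,0.05],[0.34,-0.03,0.05],[0.34,-0.06,0.05],[0.33,-0.09,0.05]], twist=[[0,0,0],[0,0,0],[0,0,0.85],[0,0,0.85],[0,0,0.85],[0,0,0.85],[0,0,0.85],[0,0,0.85]], gripper=[-1,-1,-1,-1,-1,-1,-1,-1])

```text
time: 30.9
tool_pos: [0.5913, -0.0514, 0.2668]
ee_rot: [-3.14, -0.001, 2.436]
wrist_force: [-0.2, 0.0, -0.3]
width: 0.0634
finger_force: 30.0
```

play_rows(translation=[[0.32,-0.12,0.04],[0.31,-0.15,0.05],[0.3,-0.17,0.04],[0.28,-0.2,0.05],[0.26,-0.22,0.04],[0.25,-0.24,0.05],[0.22,-0.26,0.04],[0.2,-0.28,0.05]], twist=[[0,0,0.85],[0,0,0.85],[0,0,0.85],[0,0,0.85],[0,0,0.85],[0,0,0.85],[0,0,0.85],[0,0,0.85]], gripper=[-1,-1,-1,-1,-1,-1,-1,-1])

```text
time: 31.7
tool_pos: [0.4879, -0.0143, 0.2526]
ee_rot: [-3.141, 0.0, 1.756]
wrist_force: [0.1, 0.5, -0.9]
width: 0.0637
finger_force: 30.0
```

play_rows(translation=[[0.18,-0.29,0.04],[0.15,-0.31,0.05],[0,0,0.1],[0,0,0],[0,0,0]], twist=[[0,0,0.84],[0,0,0.85],[0,0,0],[0,0,0],[0,0,0]], gripper=[-1,-1,-1,-1,-1])

```text
time: 32.2
tool_pos: [0.4634, -0.005, 0.2454]
ee_rot: [3.141, 0.0, 1.592]
wrist_force: [1.1, 0.1, -0.2]
width: 0.0638
finger_force: 30.0
```

```bash
python3 - <<'E'
from w import *
o=robot.get_obs(); x=o["tool_pos"]; print(x,o["ee_rot"],o["width"],o["wrist_force"])
a=robot.snapshot("top").copy(); s=robot.snapshot("scene").copy()
for c in("top","scene"): print([(n,np.round(d["centre"],3),round(d["score"],2)) for n in("short_tray","eight_sided_block") for d in robot.spot_point(n,c)[:1]])
A=wire(a,[(.463,-.0045,.02,.092,.112,.014,.014,(255,0,0)),(x[0],x[1],.02,.064,.084,x[2]-.2075,x[2]-.1845,(0,255,0))],(220,180,320,250),4,"pics/x.png")
B=cv2.resize(s[180:280,270:370],None,fx=4,fy=2.8); cv2.imwrite("pics/n.png",cv2.hconcat([A,B])[...,::-1])
E
```

```text
[ 0.46341014 -0.00496824  0.24538119] [3.14139609e+00 4.08172706e-04 1.59175590e+00] 0.06381889162339976 [ 1.11297396  0.10986464 -0.19486797]
[('short_tray', array([ 0.462, -0.002,  0.002]), 0.74), ('eight_sided_block', array([ 0.462, -0.005,  0.037]), 0.69)]
[('short_tray', array([ 0.463, -0.   , -0.002]), 0.58), ('eight_sided_block', array([ 0.463, -0.009,  0.036]), 0.94)]
```

View pics/n.png

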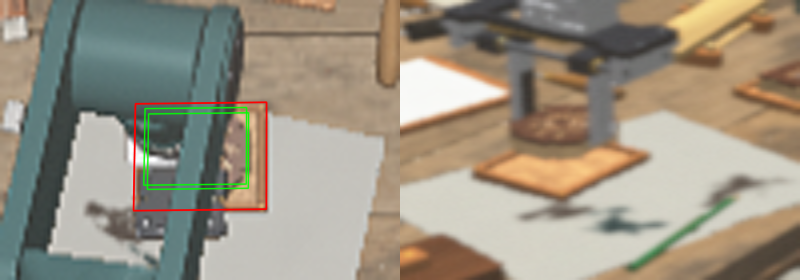

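play_rows(translation=[[0.08,0,0.2],[0,0,0.3],[0,0,0.2],[0,0,0.03],[0,0,0],[0,0,0]], twist=[[0,0,0],[0,0,0],[0,0,0],[0,0,0],[0,0,0],[0,0,0]], gripper=[-1,-1,-1,-1,-1,-1])

```text
time: 33.1
tool_pos: [0.4628, -0.0015, 0.2161]
ee_rot: [-3.141, 0.0, 1.591]
wrist_force: [1.1, -0.7, -0.8]
width: 0.0636
finger_force: 30.0
```

play_rows(translation=[[0,0,0.02],[0,0,0],[0,0,0]], twist=[[0,0,0],[0,0,0],[0,0,0]], gripper=[-1,-1,-1])

```text
time: 33.4
tool_pos: [0.4628, -0.0016, 0.2155]
ee_rot: [-3.141, 0.0, 1.591]
wrist_force: [-0.5, 0.2, -0.6]
width: 0.0637
finger_force: 30.0
```

Release, rise, and move clear (back toward the right side) for a final look.

play_rows(translation=[[0,0,0.01],[0,0,0],[0,0,0],[0,0,0],[0,0,0],[0,0,-0.5],[0,0,-0.9],[0,0,-0.9]], twist=[[0,0,0],[0,0,0],[0,0,0],[0,0,0],[0,0,0],[0,0,0],[0,0,0],[0,0,0]], gripper=[-1,1,1,1,1,1,1,1])

```text
time: 34.2
tool_pos: [0.4625, -0.0015, 0.3073]
ee_rot: [-3.139, -0.0, 1.591]
wrist_force: [1.0, -0.1, 0.0]
width: 0.0941
finger_force: 0.0
```

play_rows(translation=[[0,0,-0.9],[-0.9,0,0],[-0.9,0,0],[-0.9,0,0],[-0.9,0,0],[-0.9,0,0],[0,0,0],[0,0,0]], twist=[[0,0,0],[0,0,0],[0,0,0],[0,0,0],[0,0,0],[0,0,0],[0,0,0],[0,0,0]], gripper=[1,1,1,1,1,1,1,1])

```text
time: 35.0
tool_pos: [0.4664, -0.1819, 0.3428]
ee_rot: [-3.141, -0.001, 1.589]
wrist_force: [-0.3, 0.3, -0.3]
width: 0.0938
finger_force: 0.0
```

```bash
python3 - <<'E'
from w import *
o=robot.get_obs(); x=o["tool_pos"]; print(x,o["ee_rot"],o["width"],o["wrist_force"])
a=robot.snapshot("top").copy(); s=robot.snapshot("scene").copy()
for c in("top","scene"): print([(n,np.round(d["centre"],3),round(d["score"],2)) for n in("short_tray","eight_sided_block","long_block","pressing_board","case_lid") for d in robot.spot_point(n,c)[:1]])
A=cv2.resize(a[180:260,140:300],None,fx=5,fy=5,interpolation=cv2.INTER_CUBIC); cv2.imwrite("pics/o.png",A[...,::-1])
E
```

```text
[ 0.46638183 -0.18191309  0.34282293] [-3.14111357e+00 -9.25554404e-04  1.58907795e+00] 0.09380297196254668 [-0.26975603  0.25499961 -0.32747211]
[('eight_sided_block', array([ 0.463, -0.004,  0.009]), 0.63), ('long_block', array([ 0.412, -0.298,  0.007]), 0.79), ('pressing_board', array([ 0.563, -0.337,  0.018]), 0.87), ('case_lid', array([0.399, 0.258, 0.018]), 0.79)]
[('short_tray', array([ 0.462, -0.003, -0.   ]), 0.8), ('eight_sided_block', array([ 0.46 , -0.002,  0.007]), 0.89), ('long_block', array([ 0.415, -0.306,  0.005]), 0.56), ('pressing_board', array([ 0.568, -0.333,  0.017]), 0.7), ('case_lid', array([0.4  , 0.263, 0.016]), 0.76)]
```

View pics/o.png

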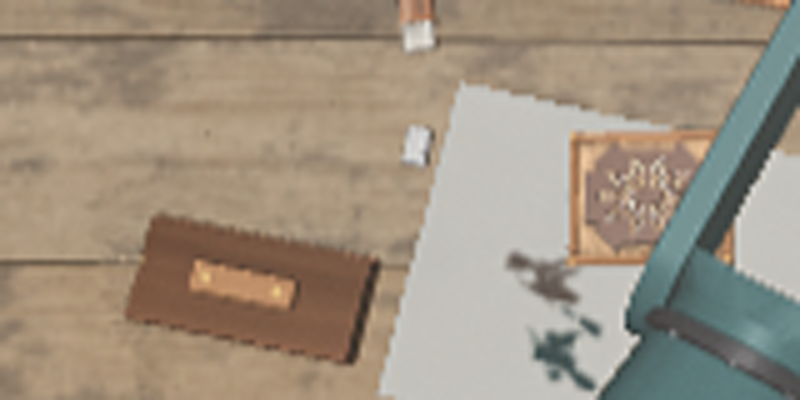

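The picture shows the lid closed on the case at (255, 285). The eight-sided block lies flat in the short tray at (640, 195). All heights and positions agree with the targets, so I'm handing in.

```bash
python3 -c "
from bench import robot
print(robot.close_job())"
```

```text
the job is handed in; nothing more can be done
None
```

The job is handed in at about 35 s: the stone is in its case with the lid closed, the pressing board is centred on the rack, and both blocks are lino up in their trays. The last pictures agreed, but the hand-in gave no verdict.

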